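# Seat the model turntable deck on its locating pin

### The arm

A 6-joint arm with a two-finger parallel gripper is mounted at the origin on a cart in front of the work surface, level with it; the furniture and walls round the work are solid. World frame = base frame: x ahead of the robot, y to its left, z up, the work surface at z = 0. Lengths are in m, angles in rad, forces in N, time in s.
With the tool pointing down it reaches from about 0.35 to 0.725 m from the base axis. Payload 4.3 kg.
Tool frame: the origin (TCP) lies midway between the tips of the shut fingers; the grasp point (between the pads) lies 19 mm behind it; x points along the fingers, z is the direction in which the jaws open and shut, and the axes are right-handed (so a half turn about x gives the same grasp; the last joint's range is limited). The gripper opens to 85 mm and grips with 20 to 120 N. Pads are 22 mm wide; open, the fingers measure 114 mm over their backs; the gripper's body (76 mm by 85 mm) begins 54 mm behind the grasp point. The pads swing forward as they close: fully open they stand 13 mm farther back than shut.
Start: joints at [1.052, 0.377, 0.081, 1.274, 0, 1.46], TCP at [0.229, 0.528, 0.231] pointing down, gripper open.
Joint ranges: [-2.72, 2.72], [-0.84, 1.66], [-1.02, 1.22], [-1.77, 2.12], [-1.37, 1.28], [-3.14, 3.14]. Speed limits (rad/s): [2.57, 2.57, 3.14, 3.14, 3.14, 3.14].

### API

Orientations are given as a unit quaternion [x, y, z, w].
In Python, from plant import arm, viewer, ticket, finder gives the robot as it stands. The module is installed in compiled form; this text tells all that it offers.
- The arm moves only by the shell command python3 -m jog 'ROWS' [FORCE]. ROWS is JSON, a list of rows, each a list of 3 entries, a list of its own where there are three numbers: the shift along the tool's x, y, z in m, then the turn, a rotation vector about the tool's x, y, z in degrees, then the gripper's target within -1 to 1 (shut at 1, half-way at 0, fully open at -1). A call has 1 to 20 rows; each row is the pose to reach, as a shift and turn from the pose measured when the call began, along the tool's axes at that moment; what a row does not reach only later rows make up. A row lasts 1/12 s, in which the tool goes at most 41.7 mm and 7.16 degrees, less where a joint would pass 70% of its speed; a pose out of reach is approached as far as the arm can. A call with a gripper value outside its range is refused whole. The fingers move at their own pace and stop on an object; FORCE is the grip in N (left out, the last holds). Time passes only in rows, so rows that repeat a pose let the fingers close. It gives the time, the measured TCP pose, the force and the opening at its end, in the units of the state.
- arm.get_state(): the state, without advancing time (a new reading comes with each control period).
- viewer.snapshot(name): name is "scene" or "top" or "wrist"; returns a dict with "color" (420x560x3 uint8, blue, green, red), "camera_matrix" (3x3 intrinsics, pixels), "k1" (the pictures are not rectified: a ray, as slopes to the right and down, at radius r is drawn at 1 + k1 r^2 times it, then the intrinsics apply), "R" (3x3) and "t" (3): a world point X has camera coordinates R X + t. Camera axes: x right, y down, z forward; pixel columns grow to the right and rows downward; lengths in m; the calibration is good to about 2 mm. A picture is of the moment at which its call begins. There is no depth.
- ticket.sign_off(): hands the job in, once; it reports no verdict.
Trained networks look in the newest picture that a camera, given by its name, has taken for a name from the list of things; names that differ only in an ending like _2 or _b are one class to them, and where a whole thing is asked for, a point or a joint stands for the part that bears it (a point fixed in the world has none). Each returns a list of dicts, best first, with "conf" (0 to 1); they miss things now and then, are a little off and sometimes report something else, mostly with a low value. They report only what shows in the picture. A call takes as long as a camera call. They do not tell look-alikes from the thing itself.
- finder.boxes_of(camera, query): "box" ([centre column, centre row, width, height] in pixels, round what is visible of it).
- finder.place_of(camera, query): "position" ([row, column] in pixels: a listed point, or the origin of a listed thing).
The state is a dict: "t": time; "joint_pos": joint angles; "qvel": joint speeds; "joint_torque": joint torques, N m; "tcp_pos": TCP position; "tool_rot": TCP orientation; "force": force on the tool from outside, world axes, zero at the start; "torque": the same for the moment, N m; "gripper_width": finger opening in m.
Only numpy, scipy, OpenCV 4.12 (cv2) and the standard library are available. Lean on these libraries where they do the work, as an engineer would, in place of code of your own. Each camera call takes 0.05 s, during which the arm holds its last target.

### The job

Seat the deck of the model railway turntable: with a fingertip, push against the little round green cabin to turn the deck until the notch in its rim stands over the locating pin at the approach track (white marks and rails in line), and only then press the middle of the deck down until it is fully home, flush with the rim of the pit. Only push and press: do not lift the deck, and leave the locomotive, the pliers and the buffer stop where they are.

Things in the scene. Friction and masses are not known exactly. Their poses are not given: they have to be found in the camera images.
- turntable_base: Fixed plywood block 170 x 150 x 18 mm with a round pit (115 mm across, 12 mm deep) in the middle. Origin: centre of its underside, on the pit's axis; z up. A short approach track with a white line on either side lies on top at its +x side. In the pit a hub carries the deck: it slides straight down 6 mm under about 7 N, stays where it is left and does not turn.
- turntable_deck: Loose 0.35 kg grey disc, 110 mm wide, 8 mm thick, centred on the hub (0.7 mm play), turns freely. Origin: centre of its underside, z up. Rails 3 mm high run along its x. In the rim at +x: a notch 12 mm wide, 14 mm deep. Top face 24 mm above the bench at the start, 18 mm (flush) when seated. Seats only with its x along the base's x, within about 2 degrees; else the pin blocks it.
- deck_centre (a point): Middle of the deck, on the disc's axis at the height of the rail tops (11 mm above the deck's underside): the place to press. 27 mm above the bench when raised, 21 mm when seated.
- deck_notch (a point): Middle of the notch, 48 mm from the disc's axis along the deck's +x, at the level of the deck's top face.
- deck_cabin (a point): Centre of the round green cabin with red roof, fixed upright on the deck: 20 mm across, 26 mm high above the deck's top face. It stands 40 mm from the disc's axis along the deck's +y; this point is half-way up it. Two small lamp boxes, 6 mm high, stand on the deck's opposite (-y) side.
- locating_pin (a point): Tip of the fixed brass locating pin, 8 mm thick with a 2 mm tapered tip, 48 mm from the pit's axis along the base's +x (under the end of the approach track). The tip is 15 mm above the bench, 1 mm under the raised deck.
- pit_rim (a point): Point on the pit's axis at the level of the rim, 18 mm above the bench.
- locomotive: Red model locomotive, 37 x 179 x 45 mm, loose bystander; origin under its middle, long axis its y.
- red_pliers: Pliers with red handles lying flat, 42 x 147 x 10 mm, loose bystander; origin under the middle.
- bumper: Small dark red buffer stop, 30 x 34 x 28 mm, loose bystander; origin under its middle.
Mind the look-alikes: they are no part of the job. What is shaped like the turntable_deck but orange or purple is not meant.

How it is judged:
By the outcome, as a careful person would: the job done as asked, in the order asked, and still so for the second after the job is handed in, with the robot touching nothing.
It also fails if it takes over 43 s, if anything falls off the work surface, if the arm or the gripper's body presses on something with over 40 N, if the wrist force passes 120 N, or if a joint passes its speed limit or range.

## Working session

There is one attempt and no reset: what is moved stays moved. The work goes in short steps, Python scripts to look and compute and a shell command to move; the robot and the scene stay as the last step left them, time stands still between calls to the robot, and variables do not carry over. Pictures are saved under pics/ and viewed, and the job is handed in when it is done.

```bash
mkdir -p pics; cat > h.py <<'E'
import numpy as np, cv2
from plant import arm, viewer, ticket, finder
def snap(n,fn=None):
    s=viewer.snapshot(n)
    if fn: cv2.imwrite('pics/'+fn,s['color'])
    return s
def ray(s,row,col):
    K=np.array(s['camera_matrix']);k1=s['k1']
    p=cv2.undistortPoints(np.array([[[col,row]]],float),K,np.array([k1,0,0,0,0.]))[0,0]
    R=np.array(s['R']);t=np.array(s['t']).ravel()
    return -R.T@t, R.T@np.array([p[0],p[1],1])
def at_z(s,row,col,z):
    o,d=ray(s,row,col); return o+d*(z-o[2])/d[2]
def proj(s,X):
    R=np.array(s['R']);t=np.array(s['t']).ravel()
    c=R@np.array(X)+t
    return cv2.projectPoints(np.array([X],float),cv2.Rodrigues(R)[0],t,np.array(s['camera_matrix']),np.array([s['k1'],0,0,0,0.]))[0].ravel()
E
python3 - <<'E'
from h import *
Z={'turntable_deck':.016,'deck_centre':.027,'deck_notch':.024,'deck_cabin':.037,'locating_pin':.015,'pit_rim':.018,'turntable_base':0,'locomotive':0,'red_pliers':0,'bumper':0}
for c in ['scene','top','wrist']:
    s=snap(c,c+'1.png')
    if c=='wrist': continue
    for q in Z:
        for r in finder.place_of(c,q)[:3]:
            print(c,q,round(r['conf'],2),np.round(r['position']),np.round(at_z(s,*r['position'],Z[q]),4))
st=arm.get_state();print({k:np.round(v,3) for k,v in st.items()})
E
```

```text
scene turntable_deck 0.94 [195. 262.] [0.5412 0.0532 0.016 ]
scene turntable_deck 0.77 [291. 349.] [ 0.4183 -0.394   0.016 ]
scene turntable_deck 0.74 [184. 230.] [0.5112 0.1737 0.016 ]
scene deck_centre 0.98 [195. 259.] [0.5256 0.0485 0.027 ]
scene deck_centre 0.79 [179. 228.] [0.5172 0.1909 0.027 ]
scene deck_centre 0.72 [225. 298.] [ 0.5025 -0.1437  0.027 ]
scene deck_notch 0.94 [172. 216.] [0.5199 0.2618 0.024 ]
scene deck_notch 0.9 [204. 268.] [ 0.5158 -0.0036  0.024 ]
scene deck_notch 0.9 [222. 310.] [ 0.5388 -0.1539  0.024 ]
scene deck_cabin 0.77 [190. 276.] [0.572  0.0218 0.037 ]
scene deck_cabin 0.77 [217. 288.] [ 0.5004 -0.1084  0.037 ]
scene deck_cabin 0.62 [181. 220.] [0.4813 0.1863 0.037 ]
scene locating_pin 0.79 [195. 270.] [0.5594 0.0368 0.015 ]
scene pit_rim 0.81 [202. 262.] [0.5148 0.0229 0.018 ]
scene turntable_base 0.91 [204. 259.] [0.5179 0.0423 0.    ]
scene turntable_base 0.44 [200. 258.] [0.5312 0.0632 0.    ]
scene locomotive 0.72 [203. 260.] [0.5254 0.0435 0.    ]
scene locomotive 0.56 [249. 363.] [ 0.5762 -0.3123  0.    ]
scene red_pliers 0.42 [165. 217.] [0
[... 742 characters left out ...]
92.] [0.4956 0.2078 0.037 ]
top locating_pin 0.97 [187. 270.] [0.5608 0.0237 0.015 ]
top locomotive 0.7 [180. 407.] [ 0.5694 -0.3102  0.    ]
top red_pliers 0.72 [189. 143.] [0.5703 0.3403 0.    ]
top bumper 0.64 [257. 158.] [0.4008 0.3015 0.    ]
{'t': np.float64(1.15), 'joint_pos': array([ 1.052,  0.377,  0.081,  1.274, -0.   ,  1.46 ]), 'qvel': array([-0.   ,  0.   , -0.001, -0.001,  0.001, -0.   ]), 'joint_torque': array([ -0.   , -46.353,  27.016,   0.   ,  -0.   ,   0.   ]), 'tcp_pos': array([0.229, 0.528, 0.231]), 'tool_rot': array([-0.388,  0.591,  0.388,  0.591]), 'force': array([-0.157, -0.417,  0.271]), 'torque': array([-0.009,  0.049, -0.021]), 'gripper_width': np.float64(0.085)}
```

```bash
python3 - <<'E'
import cv2
for c,(y0,y1,x0,x1) in {'top':(120,300,100,500),'scene':(120,330,150,430)}.items():
    i=cv2.imread(f'pics/{c}1.png')[y0:y1,x0:x1]
    f=800/(x1-x0); cv2.imwrite(f'pics/{c}1z.png',cv2.resize(i,None,fx=f,fy=f,interpolation=cv2.INTER_CUBIC)); print(f)
i=cv2.imread('pics/top1.png')[150:250,210:350-20]
cv2.imwrite('pics/top1zz.png',cv2.resize(i,None,fx=6,fy=6,interpolation=cv2.INTER_CUBIC))
E
```

```text
2.0
2.857142857142857
```

View pics/top1z.png

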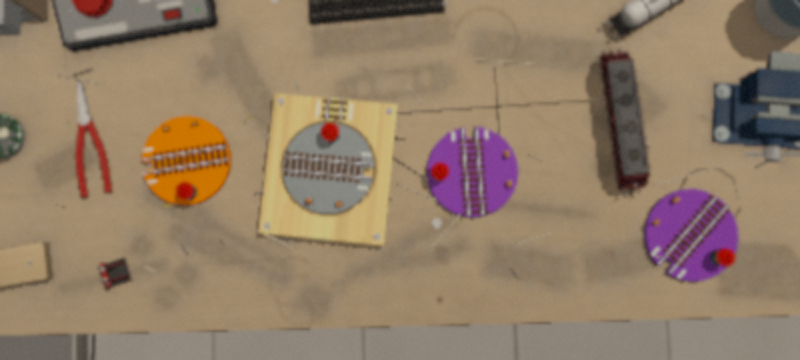

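View pics/scene1z.png

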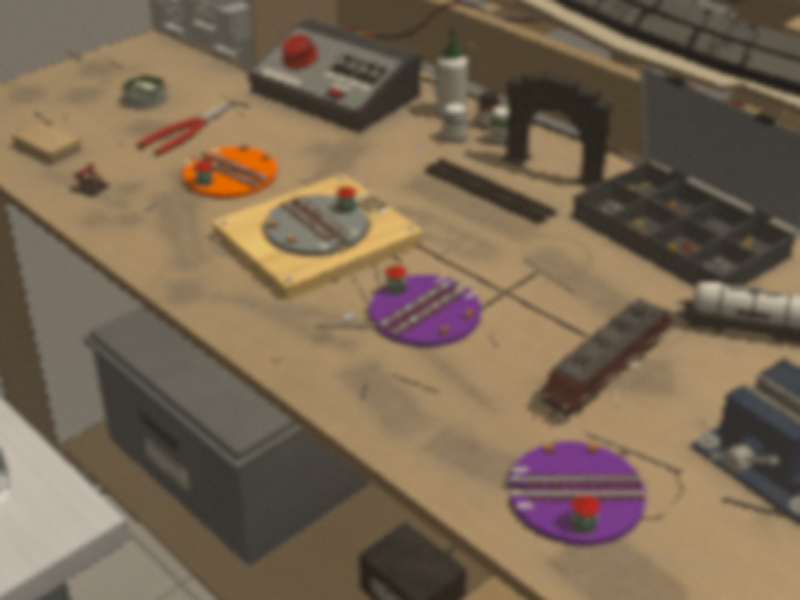

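View pics/top1zz.png

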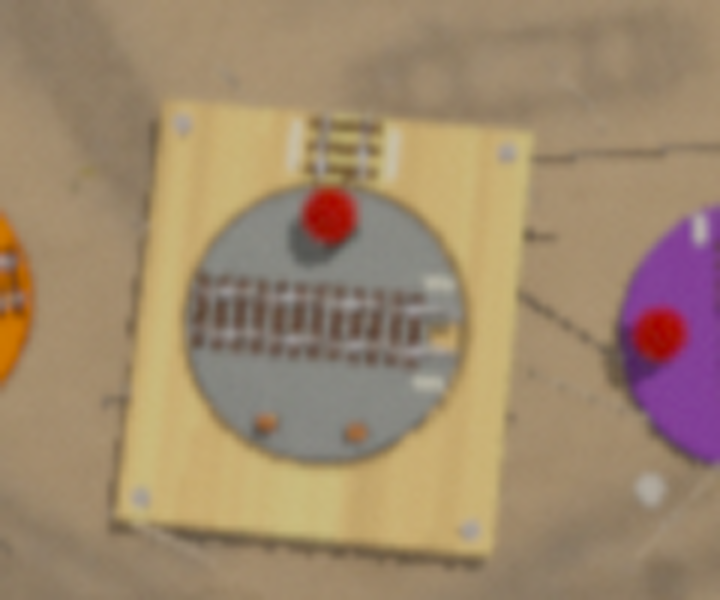

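```bash
cat >> h.py <<'E'
def angs(c,ox,oy,f,pts):
    for n,(x,y,z) in pts.items():
        print(n,np.round(at_z(c,oy+y/f,ox+x/f,z),4))
E
python3 - <<'E'
from h import *
s=snap('top'); 
P=dict(tl=(165,100,.018),tr=(533,130,.018),br=(490,553,.018),bl=(118,517,.018),sTL=(183,124,.018),sTR=(507,152,.018),sBR=(470,530,.018),sBL=(141,496,.018),
 trk=(345,148,.0195),mL=(295,148,.018),mR=(392,155,.018),
 dl=(187,322,.024),dr=(467,322,.024),dt=(325,185,.024),db=(325,465,.024),railL=(197,312,.027),railR=(420,330,.027),notch=(443,338,.024),mk1=(438,285,.024),mk2=(428,383,.024),cab=(330,216,.050),l1=(265,424,.03),l2=(355,433,.03))
angs(s,210,150,6,P)
w=lambda k:at_z(s,150+P[k][1]/6,210+P[k][0]/6,P[k][2])
a=lambda p,q:np.degrees(np.arctan2(*(q-p)[[1,0]]))
print('base x', a(w('bl'),w('tl')),a(w('br'),w('tr')),a(w('tr'),w('tl'))-90,a(w('br'),w('bl'))-90, a(w('sBL'),w('sTL')),a(w('sBR'),w('sTR')),a(w('sTR'),w('sTL'))-90,a(w('mR'),w('mL'))-90)
c=(w('sTL')+w('sTR')+w('sBL')+w('sBR'))/4; print('c screws',c,'corners',(w('tl')+w('tr')+w('bl')+w('br'))/4)
print('c deck',(w('dl')+w('dr')+w('dt')+w('db'))/4)
print('deck x',a(w('railL'),w('railR')),a(c,w('notch')),a(w('l1'),w('l2')),a(w('mk2'),w('mk1'))-90, 'cab-90',a(c,w('cab'))-90)
E
```

```text
tl [0.6134 0.1003 0.018 ]
tr [ 0.5959 -0.0482  0.018 ]
br [ 0.427 -0.026  0.018]
bl [0.4454 0.1215 0.018 ]
sTL [0.6032 0.0931 0.018 ]
sTR [ 0.5873 -0.0375  0.018 ]
sBR [ 0.4363 -0.0183  0.018 ]
sBL [0.4534 0.1121 0.018 ]
trk [0.5908 0.0276 0.0195]
mL [0.5918 0.0479 0.018 ]
mR [0.5876 0.0088 0.018 ]
dl [0.5218 0.0918 0.024 ]
dr [ 0.5183 -0.0196  0.024 ]
dt [0.5752 0.0356 0.024 ]
db [0.4633 0.038  0.024 ]
railL [0.5253 0.0873 0.027 ]
railR [ 0.5154 -0.001   0.027 ]
notch [ 0.5122 -0.0099  0.024 ]
mk1 [ 0.5335 -0.0085  0.024 ]
mk2 [ 0.4945 -0.0035  0.024 ]
cab [0.5583 0.0317 0.05  ]
l1 [0.4797 0.0608 0.03  ]
l2 [0.4752 0.0254 0.03  ]
base x -7.187789243020387 -7.493989879998806 -6.720638878775915 -7.0901711563519 -7.250386540435138 -7.2238399040755015 -6.975245884840007 -6.138671675642414
c screws [0.5200587  0.03735859 0.018     ] corners [0.52040924 0.03689663 0.018     ]
c deck [0.51966107 0.0364418  0.024     ]
deck x -96.43043403009554 -99.38819837440286 -97.39918134236844 -97.31850908824556 cab-90 -98.36970105377351
```

```bash
cat >> h.py <<'E'
from scipy.spatial.transform import Rotation as Ro
def toolrow(world_pos, yaw_turn=0, st=None):
    """shift in tool axes + turn about tool x to give world yaw change (deg), keeping tool exactly down"""
    st=st or arm.get_state(); R=Ro.from_quat(st['tool_rot'])
    d=R.inv().apply(np.array(world_pos)-st['tcp_pos'])
    return np.round(d,4), np.round((R.inv()*Ro.from_euler('z',yaw_turn,degrees=True)*R).as_rotvec(degrees=True),2)
C=np.array([.520,.037]); BASEX=-7.1
def fing(phi,d,z,r=.04):
    p=np.radians(phi); c=C+r*np.array([np.cos(p),np.sin(p)])
    return np.r_[c-d*np.array([-np.sin(p),np.cos(p)]),z]
E
python3 - <<'E'
from h import *
st=arm.get_state()
print(np.round(Ro.from_quat(st['tool_rot']).as_matrix(),3))
print(fing(-7.4,.035,.12), toolrow(fing(-7.4,.035,.12)))
E
```

```text
[[ 0.    -0.918  0.397]
 [ 0.     0.397  0.918]
 [-1.    -0.     0.   ]]
[ 0.555159   -0.00286031  0.12      ] (array([ 0.1113, -0.5105, -0.357 ]), array([0., 0., 0.]))
```

```bash
R='[[0.1113,-0.5105,-0.357],[74,0,0],1]'; python3 -m jog '[[[0.1113,-0.5105,-0.357],[74,0,0],1],[[0.1113,-0.5105,-0.357],[74,0,0],1],[[0.1113,-0.5105,-0.357],[74,0,0],1],[[0.1113,-0.5105,-0.357],[74,0,0],1],[[0.1113,-0.5105,-0.357],[74,0,0],1],[[0.1113,-0.5105,-0.357],[74,0,0],1],[[0.1113,-0.5105,-0.357],[74,0,0],1],[[0.1113,-0.5105,-0.357],[74,0,0],1],[[0.1113,-0.5105,-0.357],[74,0,0],1],[[0.1113,-0.5105,-0.357],[74,0,0],1],[[0.1113,-0.5105,-0.357],[74,0,0],1],[[0.1113,-0.5105,-0.357],[74,0,0],1],[[0.1113,-0.5105,-0.357],[74,0,0],1],[[0.1113,-0.5105,-0.357],[74,0,0],1],[[0.1113,-0.5105,-0.357],[74,0,0],1],[[0.1113,-0.5105,-0.357],[74,0,0],1],[[0.1113,-0.5105,-0.357],[74,0,0],1],[[0.1113,-0.5105,-0.357],[74,0,0],1],[[0.1113,-0.5105,-0.357],[74,0,0],1],[[0.1113,-0.5105,-0.357],[74,0,0],1]]' 40
python3 - <<'E'
from h import *
s=snap('wrist','w2.png'); snap('top','t2.png')
i=cv2.imread('pics/t2.png')[110:290,190:400]; cv2.imwrite('pics/t2z.png',cv2.resize(i,None,fx=3.5,fy=3.3))
st=arm.get_state(); print(np.round(Ro.from_quat(st['tool_rot']).as_matrix(),3),st['joint_pos'],st['tcp_pos'])
E
```

```text
t: 2.87
tcp_pos: [0.5544, -0.0013, 0.1204]
tool_rot: [0.045, 0.706, -0.045, 0.706]
force: [-0.4, -0.3, -1.0]
gripper_width: 0.0003
[[ 0.     0.127  0.992]
 [ 0.     0.992 -0.127]
 [-1.     0.     0.   ]] [-1.17190240e-01  3.92751124e-01 -1.90247137e-01  9.87575115e-01
  2.14491563e-04  1.58107468e+00] [ 0.55459427 -0.00148794  0.12041086]
```

View pics/w2.png

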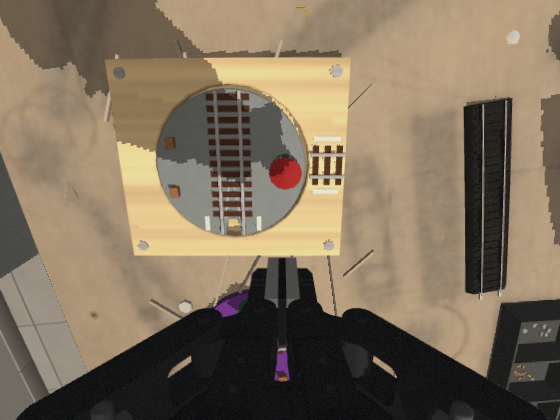

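View pics/t2z.png

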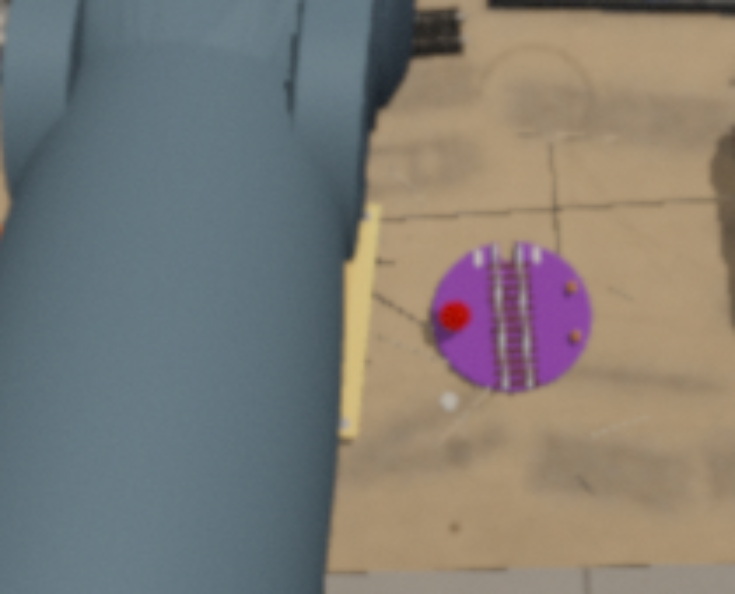

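```bash
python3 - <<'E'
from h import *
s=snap('wrist')
P=dict(sTL=(119,72,.018),sTR=(336,71,.018),sBR=(329,245,.018),sBL=(143,245,.018),m1=(327,139,.018),m2=(325,190,.018),trk=(327,165,.018),
 dl=(157,160,.024),dr=(308,160,.024),railT=(228,95,.027),railB=(232,215,.027),mk1=(208,223,.024),mk2=(259,223,.024),notch=(235,226,.024),cab=(285,172,.050),l1=(170,143,.03),l2=(174,191,.03))
angs(s,0,0,1,P)
w=lambda k:at_z(s,P[k][1],P[k][0],P[k][2])
a=lambda p,q:np.degrees(np.arctan2(*(q-p)[[1,0]]))
c=(w('sTL')+w('sTR')+w('sBR')+w('sBL'))/4;print('c',c)
print('base',a(w('sTL'),w('sTR')),a(w('sBL'),w('sBR')),a(w('sBR'),w('sTR'))-90,a(w('sBL'),w('sTL'))-90,a(w('m2'),w('m1'))-90,a(c,w('trk')))
print('deck',a(w('railT'),w('railB')),a(w('mk1'),w('mk2'))-90,a(c,w('notch')),a(w('l1'),w('l2')),a(c,w('cab'))-90, np.linalg.norm((w('cab')-c)[:2]))
print('tip',proj(s,arm.get_state()['tcp_pos']))
E
```

```text
sTL [0.4548 0.1132 0.018 ]
sTR [0.6046 0.0938 0.018 ]
sBR [ 0.5887 -0.0368  0.018 ]
sBL [ 0.4379 -0.0175  0.018 ]
m1 [0.5944 0.0482 0.018 ]
m2 [0.5895 0.0098 0.018 ]
trk [0.5927 0.029  0.018 ]
dl [0.469  0.0499 0.024 ]
dr [0.5786 0.0356 0.024 ]
railT [0.5291 0.0874 0.027 ]
railB [0.5168 0.0018 0.027 ]
mk1 [ 0.4965 -0.0033  0.024 ]
mk2 [ 0.5358 -0.0083  0.024 ]
notch [ 0.5169 -0.0084  0.024 ]
cab [0.5612 0.0344 0.05  ]
l1 [0.4835 0.0612 0.03  ]
l2 [0.4783 0.0267 0.03  ]
c [0.5215336  0.03818309 0.018     ]
base -7.360566841511987 -7.2920364673094 -6.937848093840785 -7.346966070531579 -7.204835727583799 -7.379631036921281
deck -98.1586320274294 -97.32965020390839 -95.64093841065036 -98.44400539835529 -95.40539898087364 0.039883106537624106
tip [282.46359768 275.71351266]
```

```bash
sed -i 's/C=np.array(\[.520,.037\])/C=np.array([.521,.0378])/' h.py; python3 - <<'E'
from h import *
print(toolrow(fing(-7.5,.034,.034)), fing(-7.5,.034,.034))
E
```

```text
(array([0.0864, 0.0007, 0.0014]), array([0., 0., 0.])) [ 0.5562199  -0.00113017  0.034     ]
```

```bash
python3 -m jog '[[[0.03,0,0.001],[0,0,0],1],[[0.06,0,0.001],[0,0,0],1],[[0.08,0,0.001],[0,0,0],1],[[0.086,0,0.001],[0,0,0],1],[[0.086,0,0.001],[0,0,0],1],[[0.086,0,0.001],[0,0,0],1]]'
python3 - <<'E'
from h import *
st=arm.get_state(); print(st['force'])
for k in range(0,13):
    phi=-7.5+5*k
    print(phi,toolrow(fing(phi,.021,.034),5*k,st))
snap('wrist','w3.png')
E
```

```text
t: 3.52
tcp_pos: [0.556, -0.0014, 0.0351]
tool_rot: [0.045, 0.705, -0.045, 0.706]
force: [1.1, 0.2, 0.6]
gripper_width: -0.0002
[1.1452568  0.16659404 0.59630728]
-7.5 (array([0.0011, 0.0133, 0.0002]), array([0., 0., 0.]))
-2.5 (array([0.0011, 0.0169, 0.0019]), array([-5.,  0.,  0.]))
2.5 (array([0.0011, 0.0206, 0.0033]), array([-10.  ,   0.  ,   0.01]))
7.5 (array([0.0011, 0.0244, 0.0043]), array([-1.5e+01,  0.0e+00,  1.0e-02]))
12.5 (array([0.0011, 0.0283, 0.005 ]), array([-20.  ,   0.  ,   0.02]))
17.5 (array([0.0011, 0.0322, 0.0054]), array([-2.5e+01,  0.0e+00,  2.0e-02]))
22.5 (array([0.0011, 0.0361, 0.0055]), array([-3.e+01,  1.e-02,  2.e-02]))
27.5 (array([0.0011, 0.0401, 0.0051]), array([-3.5e+01,  1.0e-02,  3.0e-02]))
32.5 (array([0.0011, 0.044 , 0.0045]), array([-4.e+01,  1.e-02,  3.e-02]))
37.5 (array([0.0011, 0.0478, 0.0035]), array([-4.5e+01,  1.0e-02,  3.0e-02]))
42.5 (array([0.0011, 0.0515, 0.0022]), array([-5.e+01,  1.e-02,  4.e-02]))
47.5 (array([0.0011, 0.0551, 0.0005]), array([-5.5e+01,  1.0e-02,  4.0e-02]))
52.5 (array([ 0.0011,  0.0585, -0.0014]), array([-6.e+01,  1.e-02,  5.e-02]))
```

View pics/w3.png

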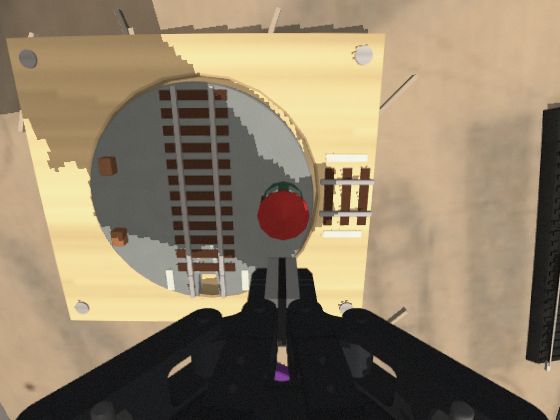

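```bash
python3 -m jog '[[[0.001,0.006,0],[0,0,0],1],[[0.001,0.011,0],[0,0,0],1],[[0.001,0.0133,0.0002],[0,0,0],1],[[0.001,0.015,0.001],[-2.5,0,0],1],[[0.001,0.0169,0.0019],[-5,0,0],1],[[0.001,0.0188,0.0026],[-7.5,0,0],1],[[0.001,0.0206,0.0033],[-10,0,0],1],[[0.001,0.0225,0.0038],[-12.5,0,0],1],[[0.001,0.0244,0.0043],[-15,0,0],1],[[0.001,0.0264,0.0047],[-17.5,0,0],1],[[0.001,0.0283,0.005],[-20,0,0],1],[[0.001,0.0302,0.0052],[-22.5,0,0],1],[[0.001,0.0322,0.0054],[-25,0,0],1],[[0.001,0.0342,0.0055],[-27.5,0,0],1],[[0.001,0.0361,0.0055],[-30,0,0],1],[[0.001,0.0381,0.0053],[-32.5,0,0],1],[[0.001,0.0401,0.0051],[-35,0,0],1],[[0.001,0.0421,0.0048],[-37.5,0,0],1],[[0.001,0.044,0.0045],[-40,0,0],1],[[0.001,0.044,0.0045],[-40,0,0],1]]'
python3 - <<'E'
from h import *
s=snap('wrist','w4.png')
st=arm.get_state(); print(st['force'],st['joint_pos'])
print(np.round(Ro.from_quat(st['tool_rot']).as_matrix()[:,1],3))
for k in range(0,11):
    phi=32.5+5*k
    print(phi,toolrow(fing(phi,.021,.034),5*k,st))
E
```

```text
t: 5.23
tcp_pos: [0.5675, 0.0419, 0.0355]
tool_rot: [-0.2, 0.677, 0.199, 0.68]
force: [0.1, -0.5, -0.2]
gripper_width: 0.0003
[-0.21027429 -0.04128771 -0.06812212] [-3.79325074e-02  4.95720316e-01 -2.70173371e-01  8.01349262e-01
  4.34591487e-05  9.62287337e-01]
[-0.54   0.842 -0.002]
32.5 (array([ 0.0014,  0.0005, -0.0013]), array([0., 0., 0.]))
37.5 (array([0.0014, 0.0041, 0.0004]), array([-5.  , -0.01,  0.01]))
42.5 (array([0.0014, 0.0078, 0.0018]), array([-10.  ,  -0.02,   0.03]))
47.5 (array([0.0013, 0.0116, 0.0028]), array([-15.  ,  -0.03,   0.04]))
52.5 (array([0.0013, 0.0155, 0.0035]), array([-20.  ,  -0.04,   0.06]))
57.5 (array([0.0013, 0.0194, 0.0039]), array([-25.  ,  -0.05,   0.07]))
62.5 (array([0.0013, 0.0233, 0.0039]), array([-30.  ,  -0.06,   0.09]))
67.5 (array([0.0013, 0.0273, 0.0036]), array([-35.  ,  -0.07,   0.1 ]))
72.5 (array([0.0013, 0.0311, 0.003 ]), array([-40.  ,  -0.08,   0.12]))
77.5 (array([0.0013, 0.035 , 0.002 ]), array([-45.  ,  -0.09,   0.13]))
82.5 (array([0.0013, 0.0387, 0.0006]), array([-50.  ,  -0.1 ,   0.15]))
```

View pics/w4.png

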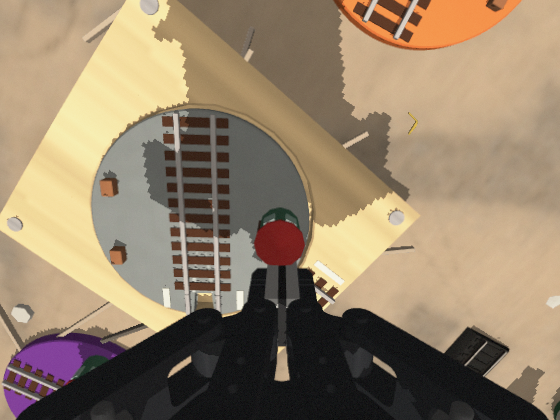

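```bash
python3 -m jog '[[[0.001,0.0022,0],[-2.5,0,0],1],[[0.001,0.0041,0.0004],[-5,0,0],1],[[0.001,0.006,0.0011],[-7.5,0,0],1],[[0.001,0.0078,0.0018],[-10,0,0],1],[[0.001,0.0097,0.0023],[-12.5,0,0],1],[[0.001,0.0116,0.0028],[-15,0,0],1],[[0.001,0.0135,0.0032],[-17.5,0,0],1],[[0.001,0.0155,0.0035],[-20,0,0],1],[[0.001,0.0174,0.0037],[-22.5,0,0],1],[[0.001,0.0194,0.0039],[-25,0,0],1],[[0.001,0.0213,0.0039],[-27.5,0,0],1],[[0.001,0.0233,0.0039],[-30,0,0],1],[[0.001,0.0253,0.0038],[-32.5,0,0],1],[[0.001,0.0273,0.0036],[-35,0,0],1],[[0.001,0.0292,0.0033],[-37.5,0,0],1],[[0.001,0.0305,0.0031],[-39,0,0],1],[[0.001,0.0305,0.0031],[-39,0,0],1]]'
python3 - <<'E'
from h import *
s=snap('wrist','w5.png')
i=cv2.imread('pics/w5.png')[60:360,20:420]; cv2.imwrite('pics/w5z.png',cv2.resize(i,None,fx=2,fy=2,interpolation=cv2.INTER_CUBIC))
st=arm.get_state(); print(st['force'],st['joint_pos'])
E
```

```text
t: 6.7
tcp_pos: [0.554, 0.0694, 0.0347]
tool_rot: [-0.415, 0.572, 0.413, 0.575]
force: [0.9, 0.1, 0.1]
gripper_width: -0.0
[ 0.59398815 -0.17698673  0.23874   ] [ 1.08882630e-02  4.77755906e-01 -3.03165314e-01  7.85491232e-01
  1.86884842e-05  3.31357318e-01]
```

View pics/w5z.png

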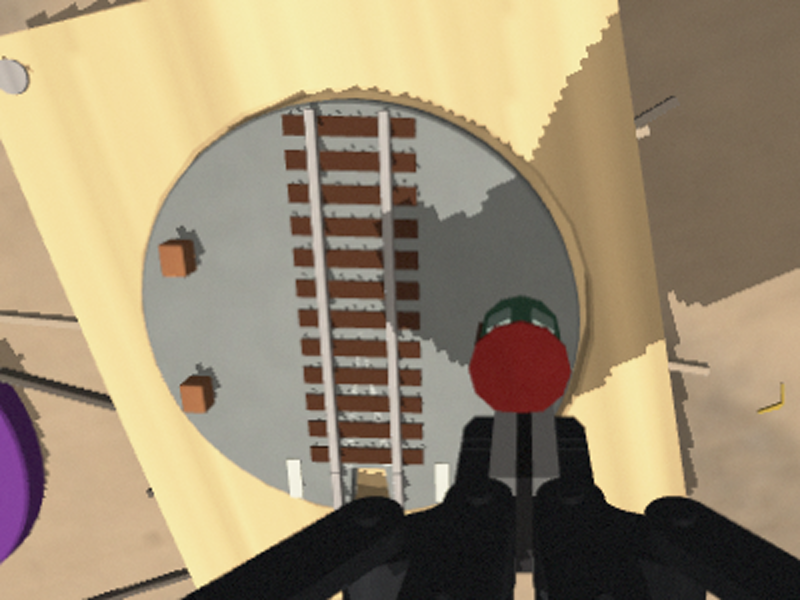

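```bash
cat > m.py <<'E'
from h import *
a=lambda p,q:np.degrees(np.arctan2(*(q-p)[[1,0]]))
def deck(s,ox,oy,f,rl,rr,mk=None,z0=0.0):
    w=lambda x,y,z:at_z(s,oy+y/f,ox+x/f,z+z0)
    r=[a(w(*rl[0],.027),w(*rl[1],.027)),a(w(*rr[0],.027),w(*rr[1],.027))]
    if mk: r.append(a(w(*mk[0],.024),w(*mk[1],.024))-90)
    return np.round(r,2)
E
python3 - <<'E'
from m import *
s=snap('wrist')
print(deck(s,20,60,2,[(310,112),(334,470)],[(384,112),(396,470)],[(294,478),(442,480)]))
print(Ro.from_quat(arm.get_state()['tool_rot']).as_matrix()[:,1], toolrow(fing(71.5,.021,.034)))
E
```

```text
[-20.34 -20.28 -19.04]
[-0.94903305  0.31515005 -0.00408715] (array([ 0.0006,  0.0002, -0.0003]), array([0., 0., 0.]))
```

```bash
python3 - <<'E'
from h import *
st=arm.get_state()
for k in range(0,13,2): print(k,toolrow(fing(71.5+k,.021,.034),k,st))
E
```

```text
0 (array([ 0.0006,  0.0002, -0.0003]), array([0., 0., 0.]))
2 (array([0.0006, 0.0016, 0.0004]), array([-2.  , -0.01,  0.  ]))
4 (array([0.0006, 0.0031, 0.0011]), array([-4.  , -0.02,  0.01]))
6 (array([0.0006, 0.0045, 0.0017]), array([-6.  , -0.02,  0.01]))
8 (array([0.0006, 0.006 , 0.0023]), array([-8.  , -0.03,  0.01]))
10 (array([0.0006, 0.0075, 0.0028]), array([-10.  ,  -0.04,   0.01]))
12 (array([0.0006, 0.009 , 0.0032]), array([-12.  ,  -0.05,   0.02]))
```

```bash
python3 -m jog '[[[0.0006,0.0016,0.0004],[-2,0,0],1],[[0.0006,0.0031,0.0011],[-4,0,0],1],[[0.0006,0.0045,0.0017],[-6,0,0],1],[[0.0006,0.006,0.0023],[-8,0,0],1],[[0.0006,0.0075,0.0028],[-10,0,0],1],[[0.0006,0.009,0.0032],[-12,0,0],1],[[0.0006,0.009,0.0032],[-12,0,0],1],[[0.0006,0.009,0.0032],[-12,0,0],1]]'
python3 - <<'E'
from h import *
s=snap('wrist','w6.png')
i=cv2.imread('pics/w6.png')[60:360,20:420]; cv2.imwrite('pics/w6z.png',cv2.resize(i,None,fx=2,fy=2,interpolation=cv2.INTER_CUBIC))
E
```

```text
t: 7.47
tcp_pos: [0.5464, 0.0752, 0.034]
tool_rot: [-0.472, 0.526, 0.47, 0.529]
force: [0.5, 0.1, 0.1]
gripper_width: -0.0001
```

View pics/w6z.png

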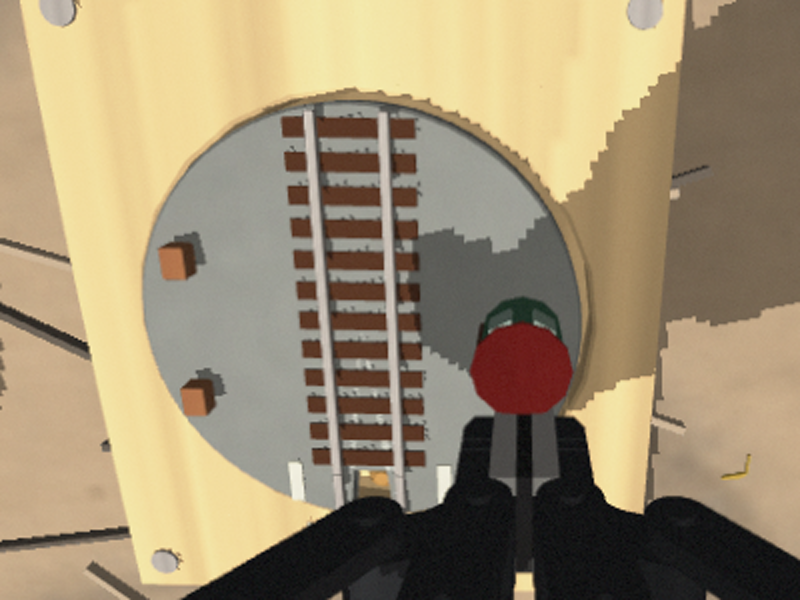

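```bash
python3 - <<'E'
from m import *
s=snap('wrist')
print(deck(s,20,60,2,[(311,112),(338,472)],[(384,112),(400,472)],[(297,481),(445,484)]))
w=lambda x,y,z:at_z(s,60+y/2,20+x/2,z)
p,q,r=w(58,8,.018),w(645,9,.018),w(165,560,.018)
print('base',a(p,r),a(p,q)-90,p,q,r,'centre',(q+r)/2)
print('lamps',a(w(175,248,.03),w(195,383,.03)))
e1=(w(24,0,.018),w(143,580,.018)); print('edge',a(*e1))
c=(q+r)/2; print('pin',w(380,478,.015),a(c,w(380,478,.015)),'notch',w(374,484,.024),a(c,w(374,484,.024)))
E
```

```text
[-7.92 -7.72 -7.54]
base -7.20845604325853 -7.035505965678766 [ 0.43767858 -0.01761835  0.018     ] [0.45382904 0.11324612 0.018     ] [ 0.58785064 -0.03661201  0.018     ] centre [0.52083984 0.03831705 0.018     ]
lamps -7.919521056059956
edge -7.405574969778172
pin [0.56829951 0.03190244 0.015     ] -7.697414438886675 notch [0.56421462 0.03288918 0.024     ] -7.132853229885078
```

```bash
python3 -m jog '[[[0,0.0005,0.0001],[-0.5,0,0],1],[[0,0.0005,0.0001],[-0.5,0,0],1],[[0,0.0005,0.0001],[-0.5,0,0],1],[[0,-0.006,0],[0,0,0],1],[[0,-0.014,0],[0,0,0],1],[[-0.02,-0.014,0],[0,0,0],1],[[-0.06,-0.03,0],[0,0,0],1],[[-0.09,-0.05,0],[0,0,0],1],[[-0.1,-0.06,0],[0,0,0],1],[[-0.1,-0.06,0],[0,0,0],1],[[-0.1,-0.06,0],[0,0,0],1]]'
python3 - <<'E'
from h import *
s=snap('wrist','w7.png')
i=cv2.imread('pics/w7.png')[20:320,50:450]; cv2.imwrite('pics/w7z.png',cv2.resize(i,None,fx=2,fy=2,interpolation=cv2.INTER_CUBIC))
E
```

```text
t: 8.48
tcp_pos: [0.6065, 0.0682, 0.1342]
tool_rot: [-0.472, 0.526, 0.47, 0.529]
force: [-1.2, 0.4, -0.1]
gripper_width: -0.0001
```

View pics/w7z.png

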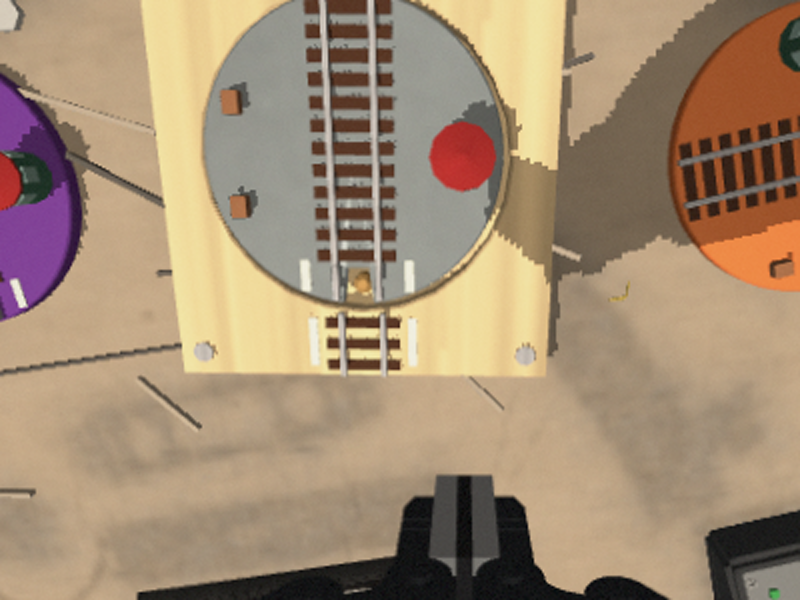

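```bash
python3 - <<'E'
from m import *
s=snap('wrist')
f=2;w=lambda x,y,z:at_z(s,20+y/f,50+x/f,z)
print(deck(s,50,20,2,[(323,5),(338,295)],[(371,5),(378,295)],[(306,276),(409,276)]))
p,q=w(204,352,.018),w(525,355,.018)
print('base',a(p,q)-90,a(w(314,340,.018),w(412,340,.018))-90,a(w(146,0,.018),w(187,372,.018)),a(w(573,0,.018),w(548,376,.018)))
print('lamps',a(w(233,98,.03),w(241,203,.03)))
m=(w(306,276,.024)+w(409,276,.024))/2;n=(w(314,340,.018)+w(412,340,.018))/2
print('line deck marks->track marks',a(C0:=np.r_[.521,.038,0],m),a(C0,n),'cab',a(C0,w(462,156,.05))-90)
print(toolrow(np.r_[.521,.038,.034]), arm.get_state()['joint_pos'])
E
```

```text
[-6.74 -7.29 -6.58]
base -7.061927166325717 -6.517844225382703 -7.561108564030077 -7.905958760696728
lamps -7.632444506538229
line deck marks->track marks -7.263829164095905 -6.981617849771001 cab -2.698401370608778
(array([ 0.0981,  0.0787, -0.0394]), array([0., 0., 0.])) [ 8.33532019e-03  4.85668002e-01 -1.17381280e-02  1.07341492e+00
  4.67655862e-05  1.20632556e-01]
```

```bash
python3 -m jog '[[[0,0.03,-0.015],[7,0,0],1],[[0,0.06,-0.03],[14,0,0],1],[[0,0.0787,-0.0394],[21,0,0],1],[[0,0.0787,-0.0394],[28,0,0],1],[[0,0.0787,-0.0394],[35,0,0],1],[[0,0.0787,-0.0394],[42,0,0],1],[[0,0.0787,-0.0394],[49,0,0],1],[[0,0.0787,-0.0394],[56,0,0],1],[[0,0.0787,-0.0394],[63,0,0],1],[[0,0.0787,-0.0394],[70,0,0],1],[[0,0.0787,-0.0394],[77,0,0],1],[[0,0.0787,-0.0394],[84,0,0],1],[[0.02,0.0787,-0.0394],[90,0,0],1],[[0.04,0.0787,-0.0394],[90,0,0],1],[[0.04,0.0787,-0.0394],[90,0,0],1]]'
python3 - <<'E'
from h import *
s=snap('wrist','w8.png')
st=arm.get_state();print(toolrow(np.r_[.521,.038,.029]), st['force'],Ro.from_quat(st['tool_rot']).as_matrix().round(3))
E
```

```text
t: 9.83
tcp_pos: [0.5156, 0.0384, 0.0871]
tool_rot: [0.04, 0.71, -0.04, 0.702]
force: [-1.3, 0.0, 0.3]
gripper_width: -0.0003
(array([0.0598, 0.0001, 0.005 ]), array([0., 0., 0.])) [-0.18012944  0.16008079  0.86356902] [[-0.009  0.112  0.994]
 [ 0.001  0.994 -0.112]
 [-1.    -0.    -0.009]]
```

View pics/w8.png

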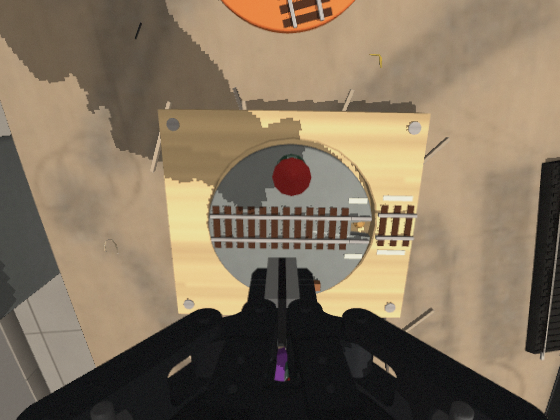

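```bash
python3 -m jog '[[[0.02,0,0.005],[0,0,0],1],[[0.04,0,0.005],[0,0,0],1],[[0.053,0,0.005],[0,0,0],1],[[0.057,0,0.005],[0,0,0],1],[[0.059,0,0.005],[0,0,0],1],[[0.06,0,0.005],[0,0,0],1],[[0.061,0,0.005],[0,0,0],1],[[0.062,0,0.005],[0,0,0],1],[[0.063,0,0.005],[0,0,0],1],[[0.063,0,0.005],[0,0,0],1]]'

```

```text
t: 10.72
tcp_pos: [0.5219, 0.0378, 0.0267]
tool_rot: [0.039, 0.708, -0.039, 0.704]
force: [-1.2, 0.1, 2.7]
gripper_width: 0.0001
```

```bash
python3 -m jog '[[[0.002,0,0],[0,0,0],1],[[0.003,0,0],[0,0,0],1],[[0.004,0,0],[0,0,0],1],[[0.005,0,0],[0,0,0],1],[[0.005,0,0],[0,0,0],1],[[0.005,0,0],[0,0,0],1]]'

```

```text
t: 11.22
tcp_pos: [0.522, 0.0378, 0.0224]
tool_rot: [0.039, 0.708, -0.039, 0.704]
force: [-0.9, 0.2, 4.6]
gripper_width: 0.0
```

```bash
python3 -m jog '[[[0.001,0,0],[0,0,0],1],[[0.002,0,0],[0,0,0],1],[[0.003,0,0],[0,0,0],1],[[0.004,0,0],[0,0,0],1],[[0.005,0,0],[0,0,0],1],[[0.005,0,0],[0,0,0],1],[[0.005,0,0],[0,0,0],1]]'

```

```text
t: 11.8
tcp_pos: [0.5223, 0.0379, 0.0204]
tool_rot: [0.039, 0.708, -0.039, 0.704]
force: [-8.4, 0.2, 25.3]
gripper_width: 0.0003
```

```bash
python3 -m jog '[[[-0.004,0,0],[0,0,0],1],[[-0.02,0,0],[0,0,0],1],[[-0.05,0,0],[0,0,0],1],[[-0.08,0,0],[0,0,0],1],[[-0.1,-0.03,0],[0,0,0],1],[[-0.11,-0.07,0],[0,0,0],1],[[-0.12,-0.11,0],[0,0,0],1],[[-0.12,-0.11,0],[0,0,0],1],[[-0.12,-0.11,0],[0,0,0],1]]'
python3 - <<'E'
from h import *
s=snap('wrist','w9.png'); snap('scene','s9.png')
i=cv2.imread('pics/w9.png')[0:300,80:480]; cv2.imwrite('pics/w9z.png',cv2.resize(i,None,fx=2,fy=2,interpolation=cv2.INTER_CUBIC))
i=cv2.imread('pics/s9.png')[120:330,150:430]; cv2.imwrite('pics/s9z.png',cv2.resize(i,None,fx=2.857,fy=2.857,interpolation=cv2.INTER_CUBIC))
E
```

```text
t: 12.55
tcp_pos: [0.5112, -0.0734, 0.1413]
tool_rot: [0.041, 0.707, -0.041, 0.705]
force: [0.1, 0.8, -0.3]
gripper_width: 0.0001
```

View pics/w9z.png

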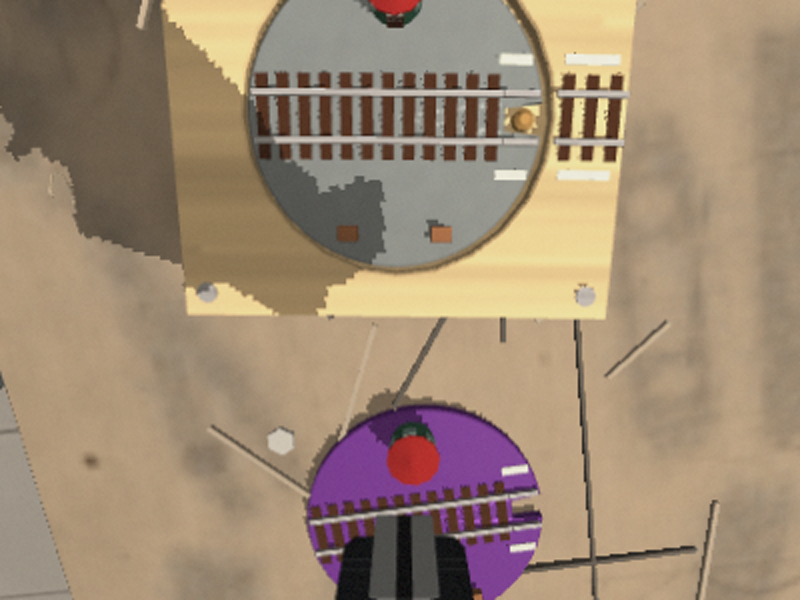

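View pics/s9z.png

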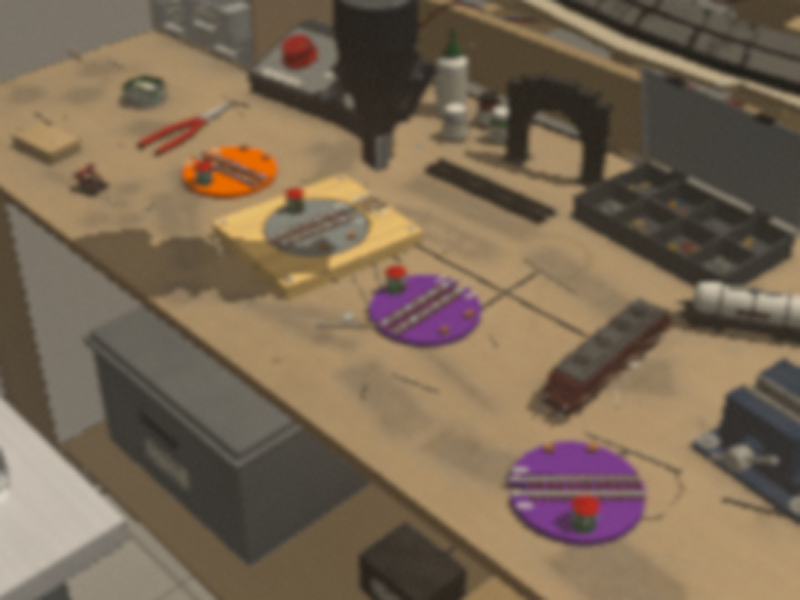

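```bash
python3 - <<'E'
from h import *
print(arm.get_state()['force']); print(ticket.sign_off())
E
```

```text
[ 0.25311058  0.70635614 -0.39450848]
the job is handed in; nothing more can be done
None
```

The deck is turned into line with the approach track, pressed home, and the job is handed in at about 12.6 s of the 43 s allowed.

- **Turning:** I pushed the green cabin round by about 90° with the shut fingertips. Before pressing, the wrist camera put the deck's yaw at about -7° and the base's at about -7.2°, inside the 2° tolerance. The brass pin stood in the middle of the notch.
- **Pressing:** I pressed the middle of the deck down from about 26.7 mm to 20.4 mm. At the bottom it stopped hard, with about 25 N upward on the tool. Seated is nominally 21 mm, so the reading is 0.6 mm low, which I put down to calibration and flex.
- **Last pictures:** With the arm lifted clear, the rails and white marks were in line and the pin showed in the notch. The deck looked flush with the rim. The locomotive, pliers and buffer stop were where they started. The robot was touching nothing at hand-in.

One check disagreed. The cabin's red roof gave a yaw of -2.7° before the press, about 4.5° off the rails and marks. I took this as a parallax error, because the roof stands well above the deck, and relied on the rails, the marks and the visible pin. The deck then went down fully, which it could not have done if the pin had blocked it.

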